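# Hang the washed cups on the draining pegs that fit them

### The arm

A 7-joint arm with a two-finger parallel gripper is mounted at the origin on a cart in front of the work surface, level with it; the furniture and walls round the work are solid. World frame = base frame: x ahead of the robot, y to its left, z up, the work surface at z = 0. Lengths are in m, angles in rad, forces in N, time in s.
With the tool pointing down it reaches from about 0.4 to 0.85 m from the base axis. Payload 4.5 kg.
Tool frame: the origin (TCP) lies midway between the tips of the shut fingers; the grasp point (between the pads) lies behind it (r.grip_point_offset is the z of the grasp point in the tool frame, in m); z points along the fingers, y is the line along which they close (so a half turn about z gives the same grasp; the last joint's range is limited). The gripper opens to 88 mm and grips with 3 to 60 N. Pads are 18 mm wide; open, the fingers measure 123 mm over their backs; the gripper's body (75 mm by 187 mm) begins 45 mm behind the grasp point.
Start: joints at [1.222, 0.689, -0.195, 1.565, 0.157, 0.902, -0.215], TCP at [0.233, -0.58, 0.239] pointing down, gripper open.
Joint ranges: [-3.01, 3.01], [-0.46, 2.08], [-1.47, 1.51], [0.13, 2.56], [-1, 4.14], [0.04, 2.09], [-2.66, 2.66]. Speed limits (rad/s): [2.57, 2.57, 3.14, 3.14, 3.14, 3.14, 3.14].

### API

Orientations are given as a unit quaternion [x, y, z, w].
In Python, from plant import r, optics, workorder gives the robot as it stands.
- The arm moves only by the shell command python3 -m creep 'ROWS' [FORCE]. ROWS is JSON, a list of rows, each an object of numbers: "grip": the gripper command: -1 is shut, 1 is fully open, values between are in proportion; "tx", "ty", "tz": the shift along the tool's x, y, z in cm; "spin": the turn about the tool's z in degrees. In form: [{"grip": .., "tx": .., "ty": .., "tz": .., "spin": ..}, ...]. A call has 1 to 8 rows; each row shifts and turns the commanded pose from where the row before left it, along the tool's axes as they then stand; what a row does not reach is not made up. A row lasts 1/12 s, in which the tool goes at most 41.7 mm and 7.16 degrees, less where a joint would pass 70% of its speed; a pose out of reach is approached as far as the arm can. A call with a gripper value outside its range is refused whole. The fingers move at their own pace and stop on an object; FORCE is the grip in N (left out, the last holds). Time passes only in rows, so rows that do not move let the fingers close. It gives the time, the measured TCP pose, the force, the opening and the grip force at its end, in the units of the state.
- r.get_state(): the state, without advancing time (a new reading comes with each control period).
- optics.snapshot(name): name is "side" or "top" or "wrist"; returns (picture, depth): 384x512x3 uint8, red, green, blue; 384x512 float32, m along the optical axis (not along the pixel's ray), 0 where there is no reading.
- optics.get_calibration(name): a dict with "fx", "fy", "cx", "cy" (pixels), "extrinsics" (4x4, takes a point from world to camera coordinates). Camera axes: x right, y down, z forward; pixel columns grow to the right and rows downward; lengths in m; the calibration is good to about 2 mm. A picture is of the moment at which its call begins: read the wrist's pose just before it. get_calibration takes no time and is no camera call; for the wrist camera it gives the pose at the moment of the call.
- workorder.finish_job(): hands the job in; it is judged then, once.
The state is a dict: "clock": time; "q": joint angles; "qd": joint speeds; "joint_torque": joint torques, N m; "tool_pos": TCP position; "eef_rot": TCP orientation; "contact_force": force on the tool from outside, world axes, zero at the start; "moment": the same for the moment, N m; "opening": opening from 0.0 (shut) to 1.0 (fully open); "finger_force": force on a finger pad.
Only numpy, scipy, OpenCV 4.12 (cv2) and the standard library are available. Lean on these libraries where they do the work, as an engineer would, in place of code of your own. Each camera call takes 0.05 s, during which the arm holds its last target. There are 200 camera calls.

### The job

Four washed steel cups stand mouth-down in a row on the wire tray. Move them to the draining rack and hang each one, still mouth-down, on the wooden peg cut for it (the longest peg for the tallest cup, and so on down to the shortest), pushed fully on so that it rests on the tip of its peg with its rim just clear of the rail, free to drain. Leave the striped mug standing where it is.

Things in the scene. Friction and masses are not known exactly. Their poses are not given: they have to be found in the camera images.
- cup_tall: the tallest of four plain steel handleless cups, mouth-down on a wire tray, rims 6 mm above the worktop, in a straight row at about 92 mm spacing, 28 mm high wire dividers between: 120 mm high, 60 mm across the mouth, tapering to 54 mm at the closed end on top; wall 2.5 mm, closed end 4 mm thick; 150 g. Origin: centre of its mouth (the underside); z points to the closed end.
- cup_medium: the second tallest of four plain steel handleless cups, mouth-down on a wire tray, rims 6 mm above the worktop, in a straight row at about 92 mm spacing, 28 mm high wire dividers between: 98 mm high, 64 mm across the mouth, tapering to 58 mm at the closed end on top; wall 2.5 mm, closed end 4 mm thick; 140 g. Origin: centre of its mouth (the underside); z points to the closed end.
- cup_wide: the third tallest, and the widest of four plain steel handleless cups, mouth-down on a wire tray, rims 6 mm above the worktop, in a straight row at about 92 mm spacing, 28 mm high wire dividers between: 76 mm high, 68 mm across the mouth, tapering to 62 mm at the closed end on top; wall 2.5 mm, closed end 4 mm thick; 120 g. Origin: centre of its mouth (the underside); z points to the closed end.
- cup_small: the smallest, low and narrow of four plain steel handleless cups, mouth-down on a wire tray, rims 6 mm above the worktop, in a straight row at about 92 mm spacing, 28 mm high wire dividers between: 54 mm high, 52 mm across the mouth, tapering to 47 mm at the closed end on top; wall 2.5 mm, closed end 4 mm thick; 80 g. Origin: centre of its mouth (the underside); z points to the closed end.
- peg_tall: the longest of 4 wooden pegs, 92 mm apart on a 56 mm wide rail 30 mm high: 132 mm along its slant, 39 mm thick at the foot, 34 at the flat tip. Origin: foot, on the rail; z vertical, y along the row; leans 0.19 rad to -x (tip x -25, z 130 mm). 16 mm longer than the tall cup is deep inside, 8 mm gap around. Hung, it leans like the peg or a bit less, rim 15 mm over the rail.
- peg_medium: the second longest of 4 wooden pegs, 92 mm apart on a 56 mm wide rail 30 mm high: 110 mm along its slant, 43 mm thick at the foot, 32 at the flat tip. Origin: foot, on the rail; z vertical, y along the row; leans 0.19 rad to -x (tip x -21, z 108 mm). 16 mm longer than the medium cup is deep inside, 8 mm gap around. Hung, it leans like the peg or a bit less, rim 15 mm over the rail.
- peg_wide: the third longest, thickest of 4 wooden pegs, 92 mm apart on a 56 mm wide rail 30 mm high: 88 mm along its slant, 47 mm thick at the foot, 30 at the flat tip. Origin: foot, on the rail; z vertical, y along the row; leans 0.19 rad to -x (tip x -17, z 86 mm). 16 mm longer than the wide cup is deep inside, 8 mm gap around. Hung, it leans like the peg or a bit less, rim 15 mm over the rail.
- peg_small: the shortest of 4 wooden pegs, 92 mm apart on a 56 mm wide rail 30 mm high: 66 mm along its slant, 31 mm thick at the foot, 22 at the flat tip. Origin: foot, on the rail; z vertical, y along the row; leans 0.19 rad to -x (tip x -12, z 65 mm). 16 mm longer than the small cup is deep inside, 8 mm gap around. Hung, it leans like the peg or a bit less, rim 15 mm over the rail.
- striped_mug: white mug with dark stripes and a handle, 86 mm across, 90 mm high, standing upright, not one of the washed cups; origin at the centre of its underside
There are look-alikes about, which are no part of the job. Leave any blue look-alike of the cup_small alone.

How it is judged:
At the end, for the whole second after the job is handed in: Each of the four cups hangs mouth-down on the peg of its own size: the centre of its mouth 7 to 27 mm above the foot of the peg and within 22 mm of it sideways, the cup's axis within 0.42 rad of vertical, its weight on the peg (at least 0.2 N), released and at rest (z of cup_tall in the frame of peg_tall between 0.007 and 0.027 m and horizontal distance between cup_tall and peg_tall below 0.022 m and angle between each of cup_tall, cup_medium, cup_wide, cup_small's own z axis and vertical below 0.42 rad and contact force between cup_tall and peg_tall above 0.2 N and linear speed of each of cup_tall, cup_medium, cup_wide, cup_small below 0.02 m/s and angular speed of each of cup_tall, cup_medium, cup_wide, cup_small below 0.3 rad/s and z of cup_medium in the frame of peg_medium between 0.007 and 0.027 m and horizontal distance between cup_medium and peg_medium below 0.022 m and contact force between cup_medium and peg_medium above 0.2 N and z of cup_wide in the frame of peg_wide between 0.007 and 0.027 m and horizontal distance between cup_wide and peg_wide below 0.022 m and contact force between cup_wide and peg_wide above 0.2 N and z of cup_small in the frame of peg_small between 0.007 and 0.027 m and horizontal distance between cup_small and peg_small below 0.022 m and contact force between cup_small and peg_small above 0.2 N); the robot touches nothing.
It fails at once if the striped mug is shifted by more than 20 mm or tipped over (distance of striped_mug from where it was at the start of the episode above 0.02 m or angle between striped_mug's own z axis and vertical above 0.3 rad).
It also fails if it takes over 93 s, if anything falls off the work surface, if the arm or the gripper's body presses on something with over 40 N, if the wrist force passes 120 N, or if a joint passes its speed limit or range.

## Working session

There is one attempt and no reset: what is moved stays moved. The work goes in short steps, Python scripts to look and compute and a shell command to move; the robot and the scene stay as the last step left them, time stands still between calls to the robot, and variables do not carry over. Pictures are saved under pics/ and viewed, at most 14 in all, crops included, and the job is handed in when it is done.

```bash
ls; mkdir -p pics; python3 - <<'E'
from plant import r, optics, workorder
import cv2, numpy as np
s=r.get_state(); print({k:(np.round(v,3).tolist() if not isinstance(v,dict) else v) for k,v in s.items()}); print(r.grip_point_offset)
for n in ("top","side"):
    p,d=optics.snapshot(n); cv2.imwrite(f"pics/{n}0.png",p[...,::-1]); np.save(f"{n}_d.npy",d); np.save(f"{n}_p.npy",p)
    c=optics.get_calibration(n); print(n,{k:np.round(v,3).tolist() for k,v in c.items()})
E
```

```text
pics
{'clock': 0.0, 'q': [1.222, 0.69, -0.194, 1.566, 0.157, 0.902, -0.215], 'qd': [-0.0, 0.0, -0.002, 0.001, -0.0, 0.001, -0.0], 'joint_torque': [-0.0, -52.755, -1.267, -15.342, -0.053, 0.007, 0.0], 'tool_pos': [0.233, -0.579, 0.238], 'eef_rot': [0.982, 0.19, -0.0, -0.001], 'contact_force': [0.048, 0.419, 0.119], 'moment': [0.012, 0.042, -0.035], 'finger_force': 0.0, 'opening': 0.999}
-0.0187
top {'fx': 347.546, 'fy': 347.546, 'cx': 257.175, 'cy': 191.221, 'extrinsics': [[-0.012, -1.0, -0.003, -0.213], [-0.999, 0.012, -0.049, 0.515], [0.049, 0.003, -0.999, 0.901], [0.0, 0.0, 0.0, 1.0]]}
side {'fx': 499.59, 'fy': 499.59, 'cx': 258.526, 'cy': 184.474, 'extrinsics': [[1.0, 0.011, 0.007, -0.483], [0.012, -0.547, -0.837, -0.085], [-0.005, 0.837, -0.547, 1.445], [0.0, 0.0, 0.0, 1.0]]}
```

View pics/top0.png

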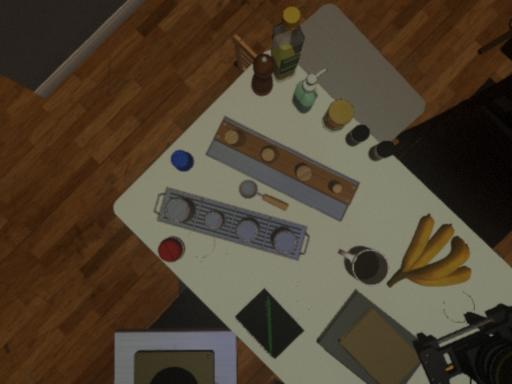

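View pics/side0.png

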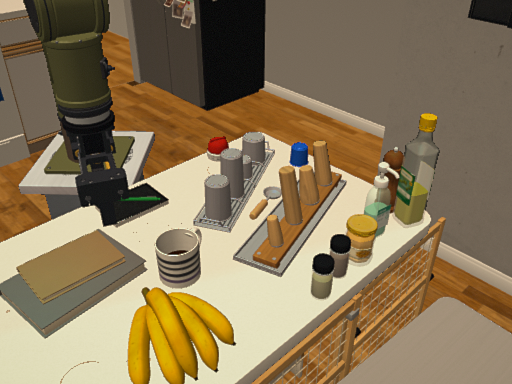

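The top view shows four grey cups at about (179,210), (214,221), (247,231) and (284,240). The pegs are at (232,137), (268,155), (304,173) and (337,187). The blue look-alike is at (181,160), a red one at (170,249), and the mug at (368,265). Next I measure the tops using depth.

```bash
cat > h.py <<'E'
import numpy as np, cv2
from plant import r, optics
def cloud(n,d,c=None):
    c=c or optics.get_calibration(n); v,u=np.indices(d.shape)
    P=np.stack([(u-c['cx'])/c['fx']*d,(v-c['cy'])/c['fy']*d,d],-1)
    E=np.array(c['extrinsics']); W=(P-E[:3,3])@E[:3,:3]; W[d<=0]=np.nan
    return W
E
python3 - <<'E'
from h import *
d=np.load('top_d.npy'); W=cloud('top',d)
def blob(u,v,rad,lab):
    sub=np.zeros(d.shape,bool); sub[v-rad:v+rad+1,u-rad:u+rad+1]=1
    seed=W[v-2:v+3,u-2:u+3,2]; z=np.nanmedian(seed)
    m=(sub&(abs(W[...,2]-z)<.008)).astype(np.uint8)
    n,l,st,ce=cv2.connectedComponentsWithStats(m); k=l[v,u]
    P=W[l==k]; c,(w,h),a=cv2.minAreaRect(P[:,:2].astype(np.float32))
    print(lab,(u,v),'z',round(z,4),'c',np.round(c,4),'mean',np.round(P.mean(0),4),'wh',round(w,3),round(h,3),len(P))
for u,v in [(179,210),(214,221),(247,231),(284,240)]: blob(u,v,22,'cup')
for u,v in [(232,137),(268,155),(304,173),(337,187)]: blob(u,v,16,'peg')
blob(181,160,16,'blue'); blob(170,249,16,'red'); blob(368,265,25,'mug')
# rail corners
for u,v in [(227,119),(357,185),(343,217),(208,153),(180,200),(250,200)]: print((u,v),np.round(W[v,u],3))
im=cv2.resize(np.load('top_p.npy')[90:280,130:400],None,fx=2.9,fy=2.9,interpolation=cv2.INTER_CUBIC); cv2.imwrite('pics/crop1.png',im[...,::-1])
E
```

```text
cup (179, 210) z 0.0826 c [ 0.4658 -0.0242] mean [ 0.4662 -0.0248  0.0822] wh 0.059 0.058 505
cup (214, 221) z 0.0603 c [ 0.4398 -0.1086] mean [ 0.4398 -0.1095  0.06  ] wh 0.045 0.045 281
cup (247, 231) z 0.1265 c [ 0.4168 -0.1952] mean [ 0.4164 -0.1955  0.1261] wh 0.051 0.053 430
cup (284, 240) z 0.1045 c [ 0.3875 -0.2838] mean [ 0.3879 -0.2836  0.1041] wh 0.057 0.057 479
peg (232, 137) z 0.1382 c [ 0.6315 -0.1635] mean [ 0.6311 -0.1629  0.1377] wh 0.031 0.033 170
peg (268, 155) z 0.1162 c [ 0.5937 -0.2462] mean [ 0.5933 -0.2461  0.116 ] wh 0.028 0.032 148
peg (304, 173) z 0.1596 c [ 0.5445 -0.3237] mean [ 0.544  -0.3233  0.1595] wh 0.034 0.034 201
peg (337, 187) z 0.0956 c [ 0.5134 -0.4109] mean [ 0.5139 -0.4102  0.094 ] wh 0.023 0.021 79
blue (181, 160) z 0.0543 c [ 0.5947 -0.0248] mean [ 0.5942 -0.0256  0.0537] wh 0.045 0.045 275
red (170, 249) z 0.0562 c [0.365  0.0028] mean [0.3655 0.0031 0.0549] wh 0.05 0.048 321
mug (368, 265) z 0.0315 c [ 0.3205 -0.4945] mean [ 0.3194 -0.4956  0.0323] wh 0.067 0.069 614
(227, 119) [ 0.708 -0.141  0.004]
(357, 185) [ 0.526 -0.485  0.003]
(343, 217) [ 0.442 -0.443  0.014]
(208, 153) [ 0.617 -0.089  0.003]
(180, 200) [ 0.49  -0.032  0.084]
(250, 200) [ 0.49  -0.2    0.004]
```

View pics/crop1.png

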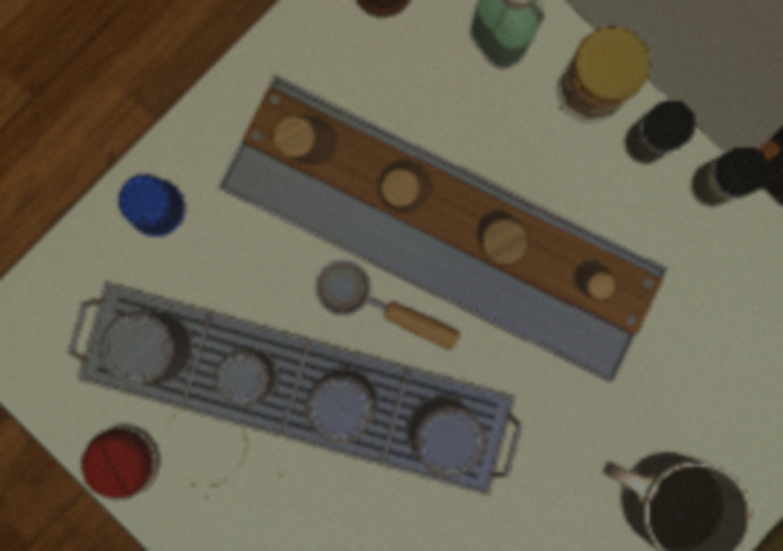

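The heights match: wide (179,210), small (214,221), tall (247,231), medium (284,240). For the pegs: medium (232,137), wide (268,155), tall (304,173), small (337,187). The blue cup at (181,160), the red one at (170,249) and the mug stay put. The crop confirms all of this. Next I fit the rail frame from the four tips and check for tall obstacles near it.

```bash
cat >> h.py <<'E'
CUP=dict(tall=(.4168,-.1953,.1265),medium=(.3877,-.2838,.1043),wide=(.466,-.0245,.0824),small=(.4398,-.109,.060))
def go(x,y,z,psi=None):
    s=r.get_state(); q=s['eef_rot']; p=np.array(s['tool_pos'])
    from scipy.spatial.transform import Rotation as R
    M=R.from_quat(q).as_matrix(); a=np.degrees(np.arctan2(M[1,0],M[0,0]))
    sp=0
    if psi is not None: sp=a-psi; M=M@R.from_euler('z',sp,degrees=True).as_matrix()
    print('psi %.1f spin %.1f | after spin tx ty tz cm'%(a,sp),np.round(M.T@(np.array([x,y,z])-p)*100,2),'clock',round(s['clock'],2),'tcp',np.round(p,4))
E
python3 - <<'E'
from h import *
from scipy.optimize import least_squares
T=np.array([[.6315,-.1635],[.594,-.2462],[.5445,-.3237],[.5136,-.4106]]);L=np.array([.021,.017,.025,.012])
def feet(p):
    ey=np.array([np.cos(p[2]),np.sin(p[2])]); ex=np.array([-ey[1],ey[0]]) ; ex=ex if ex[0]>0 else -ex
    return p[:2]+np.outer(np.arange(4)*.092,ey),ex
for sg in (1,-1):
    f=lambda p:(feet(p)[0]-sg*L[:,None]*feet(p)[1]-T).ravel()
    o=least_squares(f,[.64,-.16,np.radians(-117)]); print(sg,'rms',o.cost,np.round(f(o.x)*1e3,1)); F,ex=feet(o.x); print(np.round(F,4).tolist(),'angle',np.degrees(o.x[2]),'ex',ex)
W=cloud('top',np.load('top_d.npy')); m=(W[...,2]>.1)&(W[...,0]>.62)&(W[...,1]<-.15)&(W[...,1]>-.65)&(W[...,0]<.85)
n,l,st,ce=cv2.connectedComponentsWithStats(m.astype(np.uint8))
for k in range(1,n):
    if st[k,4]>15: P=W[l==k]; print('obst x %.3f-%.3f y %.3f..%.3f zmax %.3f'%(P[:,0].min(),P[:,0].max(),P[:,1].min(),P[:,1].max(),P[:,2].max()))
go(.4168,-.1953,.26,-27)
E
python3 -m creep '[{"grip":0.6,"spin":7,"tz":-0.4},{"grip":0.6,"spin":7,"tz":-0.4},{"grip":0.6,"spin":7,"tz":-0.4},{"grip":0.6,"spin":7,"tz":-0.4},{"grip":0.6,"spin":7},{"grip":0.6,"spin":7},{"grip":0.6,"spin":7}]'; python3 -c "
from h import *
go(.4168,-.1953,.19,-27)"
```

```text
1 rms 1.7014752242890697e-06 [ 0.9  1.1 -0.4  0.2 -0.3 -0.3 -0.2 -1. ]
[[0.6511, -0.1721], [0.6087, -0.2538], [0.5664, -0.3355], [0.524, -0.4171]] angle -117.3996395700928 ex [ 0.88781828 -0.4601942 ]
-1 rms 0.00014854074165370802 [-0.2  1.6 -5.2  2.6 12.6 -6.6 -7.2  2.4]
[[0.6123, -0.153], [0.5734, -0.2364], [0.5344, -0.3197], [0.4955, -0.4031]] angle -115.03006685104626 ex [ 0.90608589 -0.4230938 ]
obst x 0.773-0.850 y -0.324..-0.214 zmax 0.276
obst x 0.721-0.772 y -0.377..-0.316 zmax 0.188
obst x 0.620-0.655 y -0.183..-0.150 zmax 0.143
psi 21.9 spin 48.9 | after spin tx ty tz cm [ -1.08 -42.55  -2.16] clock 0.1 tcp [ 0.2332 -0.5792  0.238 ]
psi 21.9 spin 48.9 | after spin tx ty tz cm [ -1.07 -42.54   4.84] clock 0.1 tcp [ 0.2332 -0.5792  0.238 ]$[0]: bad value
```

The fit is good to 1 mm and shows the pegs leaning towards the robot. The row was refused, so I'll give all the keys.

```bash
python3 -m creep '[{"grip":0.6,"tx":0,"ty":0,"tz":-0.4,"spin":7},{"grip":0.6,"tx":0,"ty":0,"tz":-0.4,"spin":7},{"grip":0.6,"tx":0,"ty":0,"tz":-0.4,"spin":7},{"grip":0.6,"tx":0,"ty":0,"tz":-0.4,"spin":7},{"grip":0.6,"tx":0,"ty":0,"tz":-0.4,"spin":7},{"grip":0.6,"tx":0,"ty":0,"tz":0,"spin":7},{"grip":0.6,"tx":0,"ty":0,"tz":0,"spin":7}]' 20; python3 -c "
from h import *
go(.4168,-.1953,.19,-27)"
```

```text
clock: 0.68
tool_pos: [0.2335, -0.5796, 0.2586]
eef_rot: [0.972, -0.237, -0.0, -0.0]
contact_force: [0.3, 0.2, 0.5]
opening: 0.8
finger_force: 0.0
psi -27.4 spin -0.4 | after spin tx ty tz cm [ -1.11 -42.56   6.87] clock 0.68 tcp [ 0.2335 -0.5796  0.2586]
```

```bash
python3 -m creep '[{"grip":0.6,"tx":0,"ty":-3.8,"tz":0,"spin":0},{"grip":0.6,"tx":0,"ty":-3.8,"tz":0,"spin":0},{"grip":0.6,"tx":0,"ty":-3.8,"tz":0,"spin":0},{"grip":0.6,"tx":0,"ty":-3.8,"tz":0,"spin":0},{"grip":0.6,"tx":0,"ty":-3.8,"tz":0,"spin":0},{"grip":0.6,"tx":0,"ty":-3.8,"tz":0,"spin":0},{"grip":0.6,"tx":0,"ty":-3.8,"tz":0,"spin":0},{"grip":0.6,"tx":0,"ty":-3.8,"tz":0,"spin":0}]' 20; python3 -m creep '[{"grip":0.6,"tx":-0.5,"ty":-3,"tz":0,"spin":0},{"grip":0.6,"tx":-0.5,"ty":-3,"tz":1,"spin":0},{"grip":0.6,"tx":0,"ty":-3,"tz":2,"spin":0},{"grip":0.6,"tx":0,"ty":-3,"tz":2,"spin":0},{"grip":0.6,"tx":0,"ty":0,"tz":2,"spin":0},{"grip":0.6,"tx":0,"ty":0,"tz":0,"spin":0}]'; python3 - <<'E'
from h import *
go(.4168,-.1953,.092)
p,d=optics.snapshot('wrist'); W=cloud('wrist',d); cv2.imwrite('pics/w1.png',p[...,::-1])
m=(abs(W[...,2]-.1265)<.008); n,l,st,ce=cv2.connectedComponentsWithStats(m.astype(np.uint8))
for k in range(1,n):
    if st[k,4]>300: P=W[l==k]; print(st[k],np.round(P.mean(0),4),cv2.minAreaRect(P[:,:2].astype(np.float32)))
E
```

```text
clock: 1.35
tool_pos: [0.3721, -0.3072, 0.2586]
eef_rot: [0.972, -0.234, -0.0, -0.0]
contact_force: [0.7, 0.3, 0.2]
opening: 0.799
finger_force: 0.0
clock: 1.85
tool_pos: [0.4165, -0.1947, 0.186]
eef_rot: [0.973, -0.232, -0.003, -0.001]
contact_force: [-0.6, -0.8, -0.3]
opening: 0.8
finger_force: 0.0
psi -26.8 spin 0.0 | after spin tx ty tz cm [0.11 0.04 9.4 ] clock 1.85 tcp [ 0.4165 -0.1947  0.186 ]
[ 218  166   83   80 5174] [ 0.4212 -0.1975  0.1263] ((0.4196609854698181, -0.19687798619270325), (0.05311614274978638, 0.05280032008886337), 62.54962158203125)
```

View pics/w1.png

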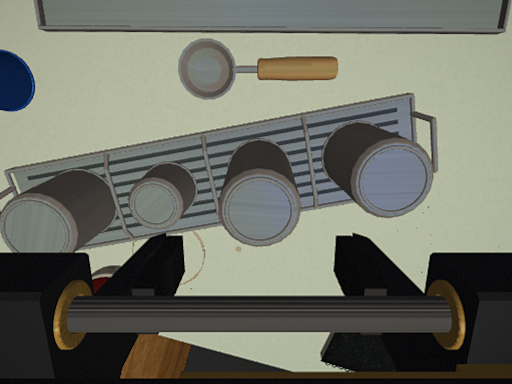

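The wrist view shows the tall cup at about (258,205), between small at (160,200) and medium at (395,175). The fingers straddle it, and the position agrees to 3 mm. Descend and grip.

```bash
python3 -m creep '[{"grip":0.6,"tx":0.2,"ty":0,"tz":3,"spin":0},{"grip":0.6,"tx":0,"ty":0,"tz":3,"spin":0},{"grip":0.6,"tx":0,"ty":0,"tz":2.8,"spin":0},{"grip":0.6,"tx":0,"ty":0,"tz":0.4,"spin":0},{"grip":-1,"tx":0,"ty":0,"tz":0,"spin":0},{"grip":-1,"tx":0,"ty":0,"tz":0,"spin":0},{"grip":-1,"tx":0,"ty":0,"tz":0,"spin":0},{"grip":-1,"tx":0,"ty":0,"tz":0,"spin":0}]' 12;  python3 -m creep '[{"grip":-1,"tx":0,"ty":0,"tz":0,"spin":0},{"grip":-1,"tx":0,"ty":0,"tz":-0.5,"spin":0},{"grip":-1,"tx":0,"ty":0,"tz":-1,"spin":0},{"grip":-1,"tx":0,"ty":0,"tz":-2,"spin":0}]'
```

```text
clock: 2.57
tool_pos: [0.4202, -0.1993, 0.0983]
eef_rot: [0.972, -0.234, 0.002, 0.0]
contact_force: [0.2, 0.8, 1.5]
opening: 0.61
finger_force: 11.9
clock: 2.9
tool_pos: [0.4182, -0.198, 0.1314]
eef_rot: [0.972, -0.234, -0.002, -0.0]
contact_force: [0.3, -0.0, -1.5]
opening: 0.609
finger_force: 11.9
```

```bash
python3 -c "
from h import *
go(.5442,-.324,.268)"; python3 -m creep '[{"grip":-1,"tx":0,"ty":0,"tz":-3,"spin":0},{"grip":-1,"tx":0,"ty":0,"tz":-3,"spin":0},{"grip":-1,"tx":0,"ty":0,"tz":-3,"spin":0},{"grip":-1,"tx":0,"ty":0,"tz":-3,"spin":0},{"grip":-1,"tx":0,"ty":0,"tz":-1.7,"spin":0},{"grip":-1,"tx":0,"ty":0,"tz":0,"spin":0}]';python3 -c "
from h import *
go(.5442,-.324,.268)"
```

```text
psi -27.1 spin 0.0 | after spin tx ty tz cm [ 16.91   5.49 -13.72] clock 2.9 tcp [ 0.4182 -0.198   0.1314]
clock: 3.4
tool_pos: [0.4209, -0.1993, 0.2726]
eef_rot: [0.972, -0.234, 0.004, 0.0]
contact_force: [-0.0, -0.5, -1.5]
opening: 0.608
finger_force: 11.9
psi -27.1 spin 0.0 | after spin tx ty tz cm [16.65  5.49  0.58] clock 3.4 tcp [ 0.4209 -0.1993  0.2726]
```

```bash
python3 -m creep '[{"grip":-1,"tx":2,"ty":0.8,"tz":0,"spin":0},{"grip":-1,"tx":3,"ty":1,"tz":0,"spin":0},{"grip":-1,"tx":3,"ty":1,"tz":0,"spin":0},{"grip":-1,"tx":3,"ty":1,"tz":0,"spin":0},{"grip":-1,"tx":3,"ty":1,"tz":0,"spin":0},{"grip":-1,"tx":2.6,"ty":0.7,"tz":0,"spin":0},{"grip":-1,"tx":0,"ty":0,"tz":0,"spin":0},{"grip":-1,"tx":0,"ty":0,"tz":0,"spin":0}]'; python3 - <<'E'
from h import *
go(.5442,-.324,.26)
for n in ('wrist','side'):
    p,d=optics.snapshot(n); np.save(n+'1.npy',d); cv2.imwrite(f'pics/{n}2.png',p[...,::-1] if n=='wrist' else cv2.resize(p[90:310,150:400],None,fx=2.4,fy=2.4)[...,::-1])
E
```

```text
clock: 4.07
tool_pos: [0.5415, -0.3233, 0.2669]
eef_rot: [0.972, -0.234, -0.001, -0.0]
contact_force: [0.6, 0.2, -1.1]
opening: 0.608
finger_force: 11.9
psi -27.1 spin 0.0 | after spin tx ty tz cm [ 0.27 -0.06  0.69] clock 4.07 tcp [ 0.5415 -0.3233  0.2669]
```

View pics/side2.png

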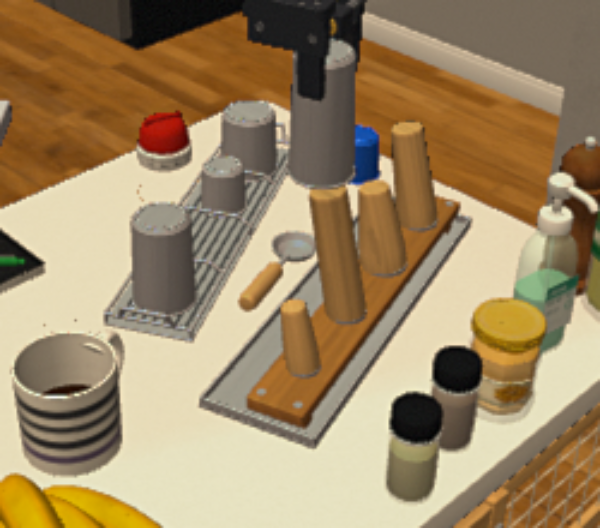

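View pics/wrist2.png

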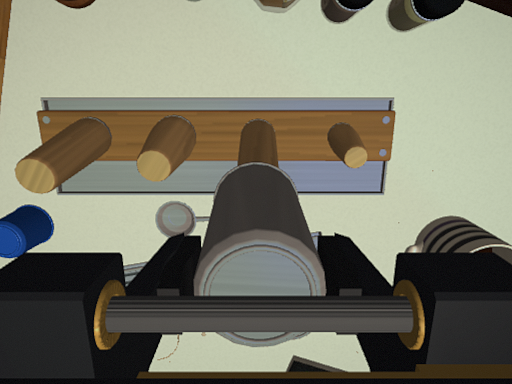

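The side crop shows the tall cup above and just behind its peg tip (330,190). I check the projection numerically before lowering.

```bash
python3 - <<'E'
from h import *
c=optics.get_calibration('side');E=np.array(c['extrinsics'])
def pj(p):
    q=E[:3,:3]@np.array(p)+E[:3,3]; u=q[0]/q[2]*c['fx']+c['cx'];v=q[1]/q[2]*c['fy']+c['cy']; return np.round(((u-150)*2.4,(v-90)*2.4),1)
print('tip',pj((.5445,-.3237,.16)))
a=np.linspace(0,6.28,73)
for zc in (.173,.177,.181):
    R=np.array([pj((.5415+.03*np.cos(t),-.3233+.03*np.sin(t),zc)) for t in a]); print(zc,'mouth u',R[:,0].min(),R[:,0].max(),'v',R[:,1].min(),R[:,1].max())
W=cloud('side',np.load('side1.npy'),c)
P=W[90+60//2:90+80,150+110:150+160]; 
import itertools
m=(W[...,2]>.185)&(W[...,2]<.27)&(abs(W[...,0]-.5415)<.05)&(abs(W[...,1]+.3233)<.05)
Q=W[m]; print(len(Q))
for z0 in (.19,.205,.22):
    S=Q[abs(Q[:,2]-z0)<.007]; A=np.c_[2*S[:,:2],np.ones(len(S))]; s=np.linalg.lstsq(A,(S[:,:2]**2).sum(1),rcond=None)[0]; print(z0,len(S),'c',s[:2],'r',np.sqrt(s[2]+s[0]**2+s[1]**2))
E
```

```text
tip [326.3 187.4]
0.173 mouth u 290.0 356.9 v 158.1 192.3
0.177 mouth u 290.1 357.1 v 154.3 188.4
0.181 mouth u 290.2 357.3 v 150.5 184.4
958
0.19 140 c [ 0.53806796 -0.32149962] r 0.028130802977086165
0.205 163 c [ 0.53811116 -0.32093751] r 0.02817751714087206
0.22 155 c [ 0.53786043 -0.32175274] r 0.027533797473351624
```

The cup axis sits about 6 mm short of the tip along tool x. I correct that and lower.

```bash
python3 -m creep '[{"grip":-1,"tx":0.6,"ty":0,"tz":0,"spin":0},{"grip":-1,"tx":0,"ty":0,"tz":1.5,"spin":0},{"grip":-1,"tx":0,"ty":0,"tz":1.5,"spin":0},{"grip":-1,"tx":0,"ty":0,"tz":1.5,"spin":0},{"grip":-1,"tx":0,"ty":0,"tz":1,"spin":0},{"grip":-1,"tx":0,"ty":0,"tz":0,"spin":0}]'; python3 -m creep '[{"grip":-1,"tx":0,"ty":0,"tz":1,"spin":0},{"grip":-1,"tx":0.1,"ty":0,"tz":1,"spin":0},{"grip":-1,"tx":0,"ty":0,"tz":1,"spin":0},{"grip":-1,"tx":0,"ty":0,"tz":0,"spin":0}]'
```

```text
clock: 4.67
tool_pos: [0.5463, -0.3246, 0.2118]
eef_rot: [0.972, -0.234, -0.002, -0.001]
contact_force: [-0.3, -0.4, -1.8]
opening: 0.609
finger_force: 11.9
clock: 5.0
tool_pos: [0.5474, -0.3258, 0.1817]
eef_rot: [0.972, -0.234, -0.001, -0.0]
contact_force: [0.3, -0.3, -2.1]
opening: 0.609
finger_force: 11.9
```

```bash
python3 -m creep '[{"grip":-1,"tx":0,"ty":0,"tz":0.8,"spin":0},{"grip":-1,"tx":0,"ty":0,"tz":0.8,"spin":0},{"grip":-1,"tx":0,"ty":0,"tz":0,"spin":0}]'; python3 -m creep '[{"grip":-1,"tx":0.1,"ty":0,"tz":0.8,"spin":0},{"grip":-1,"tx":0,"ty":0,"tz":0.8,"spin":0},{"grip":-1,"tx":0,"ty":0,"tz":0,"spin":0}]'
```

```text
clock: 5.25
tool_pos: [0.5476, -0.3259, 0.1661]
eef_rot: [0.972, -0.234, -0.001, -0.0]
contact_force: [1.5, -0.5, -2.0]
opening: 0.609
finger_force: 11.9
clock: 5.5
tool_pos: [0.5485, -0.3263, 0.15]
eef_rot: [0.972, -0.234, -0.001, -0.0]
contact_force: [0.8, -1.9, -2.7]
opening: 0.613
finger_force: 11.9
```

```bash
python3 -m creep '[{"grip":-1,"tx":0,"ty":0,"tz":0.5,"spin":0},{"grip":-1,"tx":0,"ty":0,"tz":0.4,"spin":0},{"grip":-1,"tx":0,"ty":0,"tz":0,"spin":0}]'; python3 -m creep '[{"grip":0.55,"tx":0,"ty":0,"tz":0,"spin":0},{"grip":0.55,"tx":0,"ty":0,"tz":0,"spin":0},{"grip":0.55,"tx":0,"ty":0,"tz":0,"spin":0},{"grip":0.55,"tx":0,"ty":0,"tz":-2,"spin":0},{"grip":0.55,"tx":0,"ty":0,"tz":-3,"spin":0},{"grip":0.55,"tx":0,"ty":0,"tz":-3,"spin":0},{"grip":0.55,"tx":0,"ty":0,"tz":-2,"spin":0}]'; python3 - <<'E'
from h import *
p,d=optics.snapshot('side'); W=cloud('side',d); cv2.imwrite('pics/side3.png',cv2.resize(p[90:310,150:400],None,fx=2.4,fy=2.4)[...,::-1])
m=(W[...,2]>.04)&(W[...,2]<.2)&(abs(W[...,0]-.5564)<.055)&(abs(W[...,1]+.3303)<.05)
Q=W[m]
for z0 in (.06,.09,.12,.15):
    S=Q[abs(Q[:,2]-z0)<.007]; A=np.c_[2*S[:,:2],np.ones(len(S))]; s=np.linalg.lstsq(A,(S[:,:2]**2).sum(1),rcond=None)[0]; print(z0,len(S),'c',s[:2],'r',np.sqrt(s[2]+s[0]**2+s[1]**2))
print('top z',np.percentile(Q[:,2],99))
go(.3877,-.2838,.16)
E
```

```text
clock: 5.75
tool_pos: [0.5489, -0.3266, 0.1419]
eef_rot: [0.972, -0.234, -0.0, -0.0]
contact_force: [0.6, -1.3, -1.5]
opening: 0.609
finger_force: 11.9
clock: 6.33
tool_pos: [0.55, -0.3272, 0.2458]
eef_rot: [0.972, -0.234, 0.002, 0.0]
contact_force: [0.6, -0.3, 0.4]
opening: 0.775
finger_force: 0.0
0.06 145 c [ 0.55837503 -0.33197596] r 0.028937679044326866
0.09 145 c [ 0.55393972 -0.33009021] r 0.02800825790204443
0.12 154 c [ 0.54910916 -0.32825252] r 0.02734310072652075
0.15 145 c [ 0.54477604 -0.32620485] r 0.026239669659497342
top z 0.16711199350572462
psi -27.1 spin 0.0 | after spin tx ty tz cm [-16.73   3.5    8.78] clock 6.38 tcp [ 0.5518 -0.3284  0.2495]
```

View pics/side3.png

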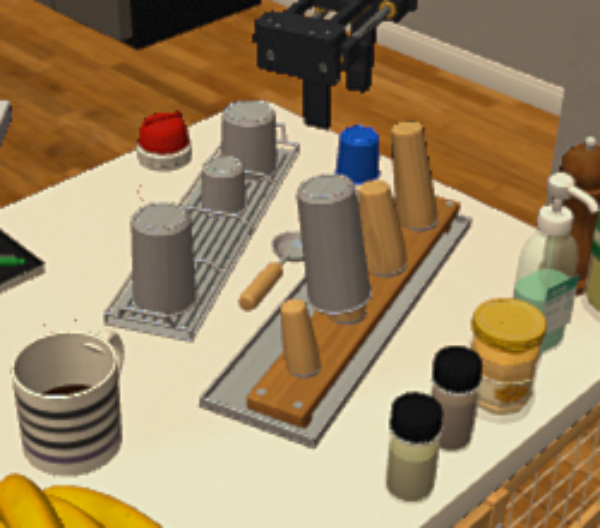

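The tall cup is hanging well: its top is at 0.167 and it leans with the peg. Now the medium cup.

```bash
python3 -m creep '[{"grip":0.7,"tx":-3,"ty":0.5,"tz":0,"spin":0},{"grip":0.7,"tx":-3.5,"ty":0.5,"tz":0,"spin":0},{"grip":0.7,"tx":-3.5,"ty":1,"tz":0,"spin":0},{"grip":0.7,"tx":-3.5,"ty":1,"tz":1,"spin":0},{"grip":0.7,"tx":-3.2,"ty":0.5,"tz":2,"spin":0},{"grip":0.7,"tx":0,"ty":0,"tz":3,"spin":0},{"grip":0.7,"tx":0,"ty":0,"tz":2.8,"spin":0},{"grip":0.7,"tx":0,"ty":0,"tz":0,"spin":0}]'; python3 -c "
from h import *
go(.3877,-.2838,.072)"
```

```text
clock: 7.05
tool_pos: [0.3821, -0.2803, 0.1517]
eef_rot: [0.972, -0.234, -0.003, -0.001]
contact_force: [-0.2, 0.2, -0.3]
opening: 0.85
finger_force: 0.0
psi -27.1 spin 0.0 | after spin tx ty tz cm [0.72 0.07 7.96] clock 7.05 tcp [ 0.3821 -0.2803  0.1517]
```

```bash
python3 -m creep '[{"grip":0.7,"tx":0.3,"ty":0,"tz":0,"spin":0},{"grip":0.7,"tx":0,"ty":0,"tz":0,"spin":0},{"grip":0.7,"tx":0,"ty":0,"tz":0,"spin":0}]'; python3 -c "
from h import *
go(.3877,-.2838,.072)"
```

```text
clock: 7.3
tool_pos: [0.3887, -0.2841, 0.1562]
eef_rot: [0.972, -0.234, 0.002, 0.001]
contact_force: [0.2, 0.2, 0.1]
opening: 0.849
finger_force: 0.0
psi -27.1 spin 0.0 | after spin tx ty tz cm [-0.14  0.02  8.41] clock 7.3 tcp [ 0.3887 -0.2841  0.1562]
```

```bash
python3 -m creep '[{"grip":0.7,"tx":-0.1,"ty":0,"tz":3,"spin":0},{"grip":0.7,"tx":0,"ty":0,"tz":3,"spin":0},{"grip":0.7,"tx":0,"ty":0,"tz":2.0,"spin":0},{"grip":0.7,"tx":0,"ty":0,"tz":0.4,"spin":0},{"grip":-1,"tx":0,"ty":0,"tz":0,"spin":0},{"grip":-1,"tx":0,"ty":0,"tz":0,"spin":0},{"grip":-1,"tx":0,"ty":0,"tz":0,"spin":0},{"grip":-1,"tx":0,"ty":0,"tz":0,"spin":0}]' 12;  python3 -m creep '[{"grip":-1,"tx":0,"ty":0,"tz":0,"spin":0}]'; python3 -m creep '[{"grip":-1,"tx":0,"ty":0,"tz":-0.5,"spin":0},{"grip":-1,"tx":0,"ty":0,"tz":-1.5,"spin":0},{"grip":-1,"tx":0,"ty":0,"tz":-3,"spin":0},{"grip":-1,"tx":0,"ty":0,"tz":-3,"spin":0},{"grip":-1,"tx":0,"ty":0,"tz":-3,"spin":0},{"grip":-1,"tx":0,"ty":0,"tz":-3,"spin":0},{"grip":-1,"tx":0,"ty":0,"tz":-3.5,"spin":0},{"grip":-1,"tx":0,"ty":0,"tz":0,"spin":0}]'; python3 -c "
from h import *
go(.6511-.021*.8878,-.1721+.021*.4602,.225)"
```

```text
clock: 7.97
tool_pos: [0.3873, -0.2835, 0.0721]
eef_rot: [0.972, -0.234, 0.001, 0.001]
contact_force: [-0.2, -0.0, 3.1]
opening: 0.662
finger_force: 12.0
clock: 8.05
tool_pos: [0.3873, -0.2835, 0.0721]
eef_rot: [0.972, -0.234, 0.001, 0.001]
contact_force: [-0.5, 0.7, 7.0]
opening: 0.663
finger_force: 12.0
clock: 8.72
tool_pos: [0.3887, -0.2847, 0.2515]
eef_rot: [0.972, -0.234, 0.005, 0.002]
contact_force: [-0.3, -0.7, -1.8]
opening: 0.66
finger_force: 11.9
psi -27.1 spin 0.0 | after spin tx ty tz cm [ 16.1  -21.99   2.8 ] clock 8.72 tcp [ 0.3887 -0.2847  0.2515]
```

```bash
python3 -m creep '[{"grip":-1,"tx":1,"ty":-2,"tz":0,"spin":0},{"grip":-1,"tx":2,"ty":-3,"tz":0,"spin":0},{"grip":-1,"tx":2,"ty":-3,"tz":0,"spin":0},{"grip":-1,"tx":2,"ty":-3,"tz":0,"spin":0},{"grip":-1,"tx":2.5,"ty":-3,"tz":0,"spin":0},{"grip":-1,"tx":2.5,"ty":-3,"tz":0,"spin":0},{"grip":-1,"tx":2.5,"ty":-3,"tz":0,"spin":0},{"grip":-1,"tx":1.5,"ty":-2,"tz":0,"spin":0}]';  python3 -m creep '[{"grip":-1,"tx":0,"ty":0,"tz":0,"spin":0},{"grip":-1,"tx":0,"ty":0,"tz":0,"spin":0},{"grip":-1,"tx":0,"ty":0,"tz":0,"spin":0}]'; cat >> h.py <<'E'
def cyl(Q,zs):
    for z0 in zs:
        S=Q[abs(Q[:,2]-z0)<.007]
        if len(S)<30: print(z0,len(S)); continue
        A=np.c_[2*S[:,:2],np.ones(len(S))]; s=np.linalg.lstsq(A,(S[:,:2]**2).sum(1),rcond=None)[0]; print(round(z0,3),len(S),'c',np.round(s[:2],4),'r',round(float(np.sqrt(s[2]+s[0]**2+s[1]**2)),4))
E
python3 - <<'E'
from h import *
tip=np.array([.6511-.021*.8878,-.1721+.021*.4602])
go(*tip,.225)
p,d=optics.snapshot('side'); W=cloud('side',d); cv2.imwrite('pics/side4.png',cv2.resize(p[60:280,150:400],None,fx=2.4,fy=2.4)[...,::-1])
t=np.array(r.get_state()['tool_pos'])
m=(np.linalg.norm(W[...,:2]-t[:2],axis=-1)<.036)&(W[...,2]>.13); Q=W[m]; print('min z',Q[:,2].min()); cyl(Q,t[2]-.066+np.array([.015,.03,.045,.06]))
print('tip',tip)
E
```

```text
clock: 9.38
tool_pos: [0.6319, -0.1563, 0.245]
eef_rot: [0.973, -0.232, 0.0, -0.001]
contact_force: [-0.3, 0.9, -1.5]
opening: 0.66
finger_force: 11.9
clock: 9.63
tool_pos: [0.6273, -0.1604, 0.2449]
eef_rot: [0.972, -0.234, -0.001, 0.001]
contact_force: [-1.3, -0.8, -2.5]
opening: 0.663
finger_force: 11.9
psi -27.1 spin 0.0 | after spin tx ty tz cm [ 0.56 -0.06  1.99] clock 9.63 tcp [ 0.6273 -0.1604  0.2449]
min z 0.13001660312293667
0.194 139 c [ 0.6284 -0.1635] r 0.0302
0.209 148 c [ 0.628  -0.1639] r 0.0295
0.224 145 c [ 0.6286 -0.1633] r 0.0292
0.239 126 c [ 0.6284 -0.1636] r 0.0288
tip [ 0.6324562 -0.1624358]
```

View pics/side4.png

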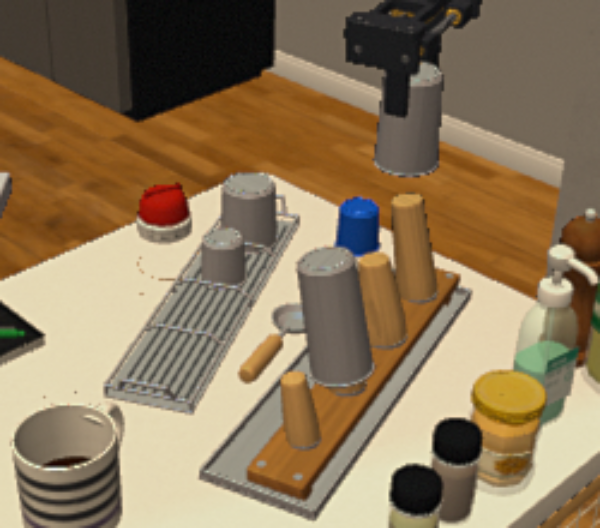

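The medium cup hangs above its peg, about 4 mm short in tool x. I correct that and lower.

```bash
python3 -m creep '[{"grip":-1,"tx":0.4,"ty":-0.2,"tz":1,"spin":0},{"grip":-1,"tx":0,"ty":0,"tz":1.5,"spin":0},{"grip":-1,"tx":0,"ty":0,"tz":1.5,"spin":0},{"grip":-1,"tx":0,"ty":0,"tz":1.5,"spin":0},{"grip":-1,"tx":0,"ty":0,"tz":0.8,"spin":0},{"grip":-1,"tx":0,"ty":0,"tz":0,"spin":0}]'; python3 -m creep '[{"grip":-1,"tx":0,"ty":0,"tz":1,"spin":0},{"grip":-1,"tx":0.1,"ty":0,"tz":1,"spin":0},{"grip":-1,"tx":0,"ty":0,"tz":1,"spin":0},{"grip":-1,"tx":0,"ty":0,"tz":0,"spin":0}]'; python3 -m creep '[{"grip":-1,"tx":0,"ty":0,"tz":0.7,"spin":0},{"grip":-1,"tx":0.1,"ty":0,"tz":0.7,"spin":0},{"grip":-1,"tx":0,"ty":0,"tz":0,"spin":0}]'
```

```text
clock: 10.18
tool_pos: [0.6314, -0.16, 0.1804]
eef_rot: [0.972, -0.235, -0.002, 0.0]
contact_force: [0.5, 0.3, -1.2]
opening: 0.661
finger_force: 11.9
clock: 10.52
tool_pos: [0.633, -0.1599, 0.1505]
eef_rot: [0.972, -0.234, -0.002, 0.0]
contact_force: [0.7, -0.4, -2.8]
opening: 0.666
finger_force: 11.9
clock: 10.77
tool_pos: [0.6349, -0.1606, 0.1374]
eef_rot: [0.972, -0.234, -0.001, 0.0]
contact_force: [0.9, -0.4, -2.3]
opening: 0.658
finger_force: 11.9
```

Continue down to TCP ≈0.114, release, and back up.

```bash
python3 -m creep '[{"grip":-1,"tx":0,"ty":0,"tz":0.7,"spin":0},{"grip":-1,"tx":0,"ty":0,"tz":0.7,"spin":0},{"grip":-1,"tx":0,"ty":0,"tz":0.7,"spin":0},{"grip":-1,"tx":0,"ty":0,"tz":0,"spin":0}]'; python3 -m creep '[{"grip":0.6,"tx":0,"ty":0,"tz":0,"spin":0},{"grip":0.6,"tx":0,"ty":0,"tz":0,"spin":0},{"grip":0.6,"tx":0,"ty":0,"tz":0,"spin":0},{"grip":0.6,"tx":0,"ty":0,"tz":-2,"spin":0},{"grip":0.6,"tx":0,"ty":0,"tz":-3,"spin":0},{"grip":0.6,"tx":0,"ty":0,"tz":-3,"spin":0},{"grip":0.6,"tx":0,"ty":0,"tz":-3,"spin":0}]'; python3 - <<'E'
from h import *
p,d=optics.snapshot('side'); W=cloud('side',d)
m=(W[...,2]>.04)&(W[...,2]<.2)&(abs(W[...,0]-.6411)<.055)&(abs(W[...,1]+.167)<.045)
Q=W[m]; cyl(Q,(.06,.09,.12,.135)); print(np.percentile(Q[:,2],99))
p,d=optics.snapshot('top'); W=cloud('top',d); np.save('top2.npy',d); cv2.imwrite('pics/top2.png',cv2.resize(p[90:280,130:400],None,fx=2.9,fy=2.9)[...,::-1])
go(*CUP['wide'][:2],.14,63)
E
```

```text
clock: 11.1
tool_pos: [0.6343, -0.1604, 0.116]
eef_rot: [0.972, -0.234, -0.001, 0.0]
contact_force: [0.7, -0.8, -2.2]
opening: 0.658
finger_force: 11.9
clock: 11.68
tool_pos: [0.635, -0.1606, 0.2294]
eef_rot: [0.972, -0.234, 0.0, -0.0]
contact_force: [0.0, -0.4, 0.4]
opening: 0.8
finger_force: 0.0
0.06 110 c [ 0.6459 -0.1729] r 0.0274
0.09 124 c [ 0.6404 -0.1671] r 0.029
0.12 132 c [ 0.6366 -0.1658] r 0.0272
0.135 199 c [ 0.6353 -0.1671] r 0.0237
0.14606952638062526
psi -27.1 spin -90.1 | after spin tx ty tz cm [  4.37 -21.72   9.16] clock 11.78 tcp [ 0.6387 -0.1618  0.2339]
```

View pics/top2.png

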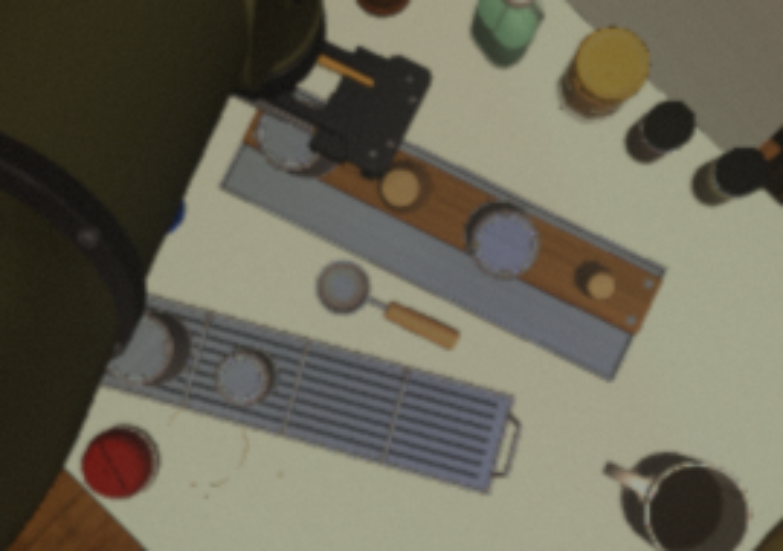

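The medium cup hangs on its peg at (290,140). The wide peg (400,188) and small peg (600,285) are still empty. Next I turn the gripper across the row for the wide and small cups.

```bash
python3 -m creep '[{"grip":0.9,"tx":0,"ty":0,"tz":-0.5,"spin":-7},{"grip":0.9,"tx":0,"ty":0,"tz":-0.5,"spin":-7},{"grip":0.9,"tx":0,"ty":0,"tz":0,"spin":-7},{"grip":0.9,"tx":0,"ty":0,"tz":0,"spin":-7},{"grip":0.9,"tx":0,"ty":0,"tz":0,"spin":-7},{"grip":0.9,"tx":0,"ty":0,"tz":0,"spin":-7},{"grip":0.9,"tx":0,"ty":0,"tz":0,"spin":-7},{"grip":0.9,"tx":0,"ty":0,"tz":0,"spin":-7}]'; python3 -m creep '[{"grip":0.9,"tx":0,"ty":0,"tz":0,"spin":-7},{"grip":0.9,"tx":0,"ty":0,"tz":0,"spin":-7},{"grip":0.9,"tx":0,"ty":0,"tz":0,"spin":-7},{"grip":0.9,"tx":0,"ty":0,"tz":0,"spin":-7},{"grip":0.9,"tx":0,"ty":0,"tz":0,"spin":-6},{"grip":0.9,"tx":0,"ty":0,"tz":0,"spin":0}]'; python3 -c "
from h import *
go(*CUP['wide'][:2],.14,63); print(np.round(r.get_state()['q'],2))"
```

```text
clock: 12.45
tool_pos: [0.6349, -0.1606, 0.2374]
eef_rot: [0.968, 0.253, -0.0, -0.0]
contact_force: [0.2, -0.1, 0.2]
opening: 0.947
finger_force: 0.0
clock: 12.95
tool_pos: [0.6347, -0.1608, 0.2373]
eef_rot: [0.852, 0.523, -0.0, -0.0]
contact_force: [0.7, 0.1, -1.3]
opening: 0.952
finger_force: 0.0
psi 63.1 spin 0.1 | after spin tx ty tz cm [  4.48 -21.22   9.75] clock 12.95 tcp [ 0.6347 -0.1608  0.2373]
[ 0.35  0.74 -0.33  1.46  0.27  0.98 -0.52]
```

```bash
python3 -m creep '[{"grip":0.9,"tx":0.5,"ty":-2,"tz":0,"spin":0},{"grip":0.9,"tx":0.7,"ty":-3.4,"tz":0,"spin":0},{"grip":0.9,"tx":0.7,"ty":-3.4,"tz":0.5,"spin":0},{"grip":0.9,"tx":0.7,"ty":-3.4,"tz":1,"spin":0},{"grip":0.9,"tx":0.7,"ty":-3.4,"tz":2,"spin":0},{"grip":0.9,"tx":0.7,"ty":-3.4,"tz":2.2,"spin":0},{"grip":0.9,"tx":0.5,"ty":-2.2,"tz":2,"spin":0},{"grip":0.9,"tx":0,"ty":0,"tz":1,"spin":0}]'; python3 -m creep '[{"grip":0.9,"tx":0,"ty":0,"tz":0,"spin":0},{"grip":0.9,"tx":0,"ty":0,"tz":0,"spin":0},{"grip":0.9,"tx":0,"ty":0,"tz":0,"spin":0}]'; python3 -c "
from h import *
go(*CUP['wide'][:2],.050,63)"
```

```text
clock: 13.62
tool_pos: [0.4612, -0.021, 0.1494]
eef_rot: [0.852, 0.523, -0.003, -0.002]
contact_force: [0.9, -0.7, -0.0]
opening: 0.948
finger_force: 0.0
clock: 13.87
tool_pos: [0.4682, -0.0246, 0.1513]
eef_rot: [0.854, 0.521, 0.001, 0.001]
contact_force: [-0.4, -0.7, 1.1]
opening: 0.951
finger_force: 0.0
psi 62.8 spin -0.2 | after spin tx ty tz cm [-0.1  -0.23 10.13] clock 13.87 tcp [ 0.4682 -0.0246  0.1513]
```

```bash
python3 -m creep '[{"grip":0.9,"tx":-0.1,"ty":-0.2,"tz":3,"spin":0},{"grip":0.9,"tx":0,"ty":0,"tz":3,"spin":0},{"grip":0.9,"tx":0,"ty":0,"tz":3,"spin":0},{"grip":0.9,"tx":0,"ty":0,"tz":1.1,"spin":0},{"grip":-1,"tx":0,"ty":0,"tz":0,"spin":0},{"grip":-1,"tx":0,"ty":0,"tz":0,"spin":0},{"grip":-1,"tx":0,"ty":0,"tz":0,"spin":0},{"grip":-1,"tx":0,"ty":0,"tz":0,"spin":0}]' 12;  python3 -m creep '[{"grip":-1,"tx":0,"ty":0,"tz":0,"spin":0},{"grip":-1,"tx":0,"ty":0,"tz":0,"spin":0}]'; python3 -m creep '[{"grip":-1,"tx":0,"ty":0,"tz":-0.5,"spin":0},{"grip":-1,"tx":0,"ty":0,"tz":-1.5,"spin":0},{"grip":-1,"tx":0,"ty":0,"tz":-3,"spin":0},{"grip":-1,"tx":0,"ty":0,"tz":-3,"spin":0},{"grip":-1,"tx":0,"ty":0,"tz":-3,"spin":0},{"grip":-1,"tx":0,"ty":0,"tz":-3,"spin":0},{"grip":-1,"tx":0,"ty":0,"tz":-1,"spin":0},{"grip":-1,"tx":0,"ty":0,"tz":0,"spin":0}]'; python3 -c "
from h import *
go(.594,-.2462,.185,63)"
```

```text
clock: 14.53
tool_pos: [0.4658, -0.0244, 0.0509]
eef_rot: [0.853, 0.522, 0.001, 0.001]
contact_force: [0.0, 0.5, -1.3]
opening: 0.735
finger_force: 12.0
clock: 14.7
tool_pos: [0.4655, -0.0243, 0.0507]
eef_rot: [0.853, 0.522, 0.001, 0.001]
contact_force: [0.8, -1.2, 3.7]
opening: 0.731
finger_force: 12.1
clock: 15.37
tool_pos: [0.466, -0.0242, 0.2026]
eef_rot: [0.853, 0.522, 0.002, 0.002]
contact_force: [-0.3, 1.0, -0.9]
opening: 0.733
finger_force: 12.0
psi 62.9 spin -0.1 | after spin tx ty tz cm [-13.97  21.48   1.83] clock 15.37 tcp [ 0.466  -0.0242  0.2026]
```

```bash
python3 -m creep '[{"grip":-1,"tx":-1.5,"ty":2,"tz":-0.3,"spin":0},{"grip":-1,"tx":-2,"ty":3,"tz":0,"spin":0},{"grip":-1,"tx":-2,"ty":3,"tz":0,"spin":0},{"grip":-1,"tx":-2,"ty":3,"tz":0,"spin":0},{"grip":-1,"tx":-2,"ty":3,"tz":0,"spin":0},{"grip":-1,"tx":-2,"ty":3,"tz":0,"spin":0},{"grip":-1,"tx":-1.5,"ty":3,"tz":0,"spin":0},{"grip":-1,"tx":-1,"ty":2,"tz":0,"spin":0}]';  python3 -m creep '[{"grip":-1,"tx":0,"ty":0,"tz":0,"spin":0},{"grip":-1,"tx":0,"ty":0,"tz":0,"spin":0},{"grip":-1,"tx":0,"ty":0,"tz":0,"spin":0}]'
python3 - <<'E'
from h import *
go(.598,-.2483,.165,63)
p,d=optics.snapshot('side'); W=cloud('side',d); cv2.imwrite('pics/side5.png',cv2.resize(p[60:280,150:400],None,fx=2.4,fy=2.4)[...,::-1])
t=np.array(r.get_state()['tool_pos'])
m=(np.linalg.norm(W[...,:2]-t[:2],axis=-1)<.037)&(W[...,2]>.13); Q=W[m]; print('min z',Q[:,2].min()); cyl(Q,t[2]-.045+np.array([.012,.024,.036,.048]))
E
```

```text
clock: 16.03
tool_pos: [0.5966, -0.253, 0.2009]
eef_rot: [0.854, 0.52, -0.001, 0.0]
contact_force: [0.5, 0.6, -1.4]
opening: 0.736
finger_force: 12.0
clock: 16.28
tool_pos: [0.5956, -0.2474, 0.2014]
eef_rot: [0.853, 0.523, -0.001, -0.001]
contact_force: [0.1, 0.8, -0.6]
opening: 0.732
finger_force: 12.0
psi 63.0 spin 0.0 | after spin tx ty tz cm [0.03 0.26 3.64] clock 16.28 tcp [ 0.5956 -0.2474  0.2014]
min z 0.15579583828642585
0.169 160 c [ 0.5967 -0.249 ] r 0.0321
0.181 165 c [ 0.5968 -0.2486] r 0.0319
0.193 156 c [ 0.5966 -0.2496] r 0.0308
0.205 173 c [ 0.5967 -0.2464] r 0.0328
```

View pics/side5.png

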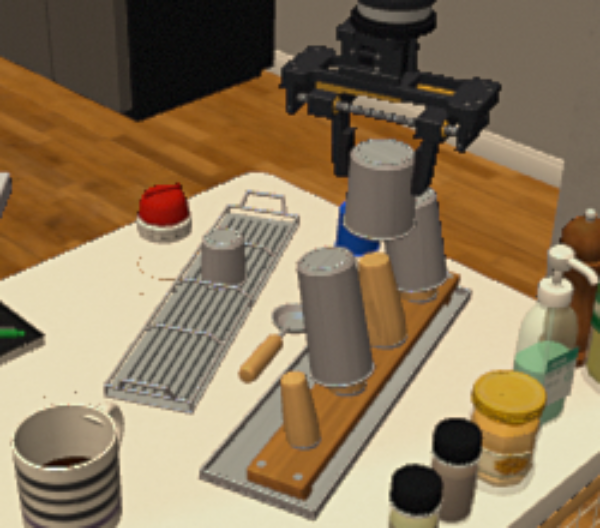

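The wide cup is over its peg with c ≈ -13 mm, well inside the entry window. Lower it, drifting slightly up the slant.

```bash
python3 -m creep '[{"grip":-1,"tx":0.1,"ty":0,"tz":1,"spin":0},{"grip":-1,"tx":0,"ty":0,"tz":1.5,"spin":0},{"grip":-1,"tx":0,"ty":0,"tz":1.5,"spin":0},{"grip":-1,"tx":0,"ty":0,"tz":1.5,"spin":0},{"grip":-1,"tx":0,"ty":0,"tz":1,"spin":0},{"grip":-1,"tx":0,"ty":0,"tz":0,"spin":0}]'; python3 -m creep '[{"grip":-1,"tx":0,"ty":0.1,"tz":1,"spin":0},{"grip":-1,"tx":0,"ty":0.1,"tz":0.8,"spin":0},{"grip":-1,"tx":0,"ty":0.1,"tz":0.7,"spin":0},{"grip":-1,"tx":0,"ty":0,"tz":0,"spin":0}]'; python3 -m creep '[{"grip":-1,"tx":0,"ty":0.1,"tz":0.6,"spin":0},{"grip":-1,"tx":0,"ty":0.1,"tz":0.6,"spin":0},{"grip":-1,"tx":0,"ty":0,"tz":0,"spin":0}]'
```

```text
clock: 16.83
tool_pos: [0.5953, -0.2466, 0.1351]
eef_rot: [0.853, 0.523, -0.002, -0.002]
contact_force: [-0.6, 0.7, -2.3]
opening: 0.729
finger_force: 12.0
clock: 17.17
tool_pos: [0.5993, -0.2492, 0.1112]
eef_rot: [0.853, 0.522, -0.001, -0.001]
contact_force: [0.3, 0.3, -1.9]
opening: 0.738
finger_force: 12.0
clock: 17.42
tool_pos: [0.6013, -0.2503, 0.0996]
eef_rot: [0.853, 0.522, -0.0, -0.0]
contact_force: [-0.0, 0.7, -1.7]
opening: 0.73
finger_force: 12.0
```

```bash
python3 -m creep '[{"grip":-1,"tx":0,"ty":0,"tz":0.5,"spin":0},{"grip":-1,"tx":0,"ty":0,"tz":0,"spin":0}]'; python3 -m creep '[{"grip":1,"tx":0,"ty":0,"tz":0,"spin":0},{"grip":1,"tx":0,"ty":-0.2,"tz":0,"spin":0},{"grip":1,"tx":0,"ty":-0.3,"tz":0,"spin":0},{"grip":1,"tx":0,"ty":0,"tz":-1,"spin":0},{"grip":1,"tx":0,"ty":0,"tz":-3,"spin":0},{"grip":1,"tx":0,"ty":0,"tz":-4,"spin":0},{"grip":1,"tx":0,"ty":0,"tz":-3,"spin":0}]'; python3 - <<'E'
from h import *
p,d=optics.snapshot('side'); W=cloud('side',d);cv2.imwrite('pics/side6.png',cv2.resize(p[60:280,150:400],None,fx=2.4,fy=2.4)[...,::-1])
m=(W[...,2]>.04)&(W[...,2]<.15)&(abs(W[...,0]-.6)<.05)&(abs(W[...,1]+.25)<.045)
Q=W[m]; cyl(Q,(.06,.08,.1,.115)); print(np.percentile(Q[:,2],99))
go(*CUP['small'][:2],.13,63)
E
```

```text
clock: 17.58
tool_pos: [0.6014, -0.2502, 0.095]
eef_rot: [0.853, 0.522, -0.0, -0.0]
contact_force: [0.4, 0.0, -2.0]
opening: 0.733
finger_force: 12.0
clock: 18.17
tool_pos: [0.5978, -0.2479, 0.209]
eef_rot: [0.853, 0.522, 0.001, 0.001]
contact_force: [1.1, -0.2, 0.5]
opening: 0.999
finger_force: 0.0
0.06 125 c [ 0.6113 -0.2579] r 0.0302
0.08 127 c [ 0.6085 -0.2558] r 0.0302
0.1 134 c [ 0.6057 -0.2551] r 0.0287
0.115 244 c [ 0.6041 -0.2572] r 0.0245
0.1266665728631411
psi 62.9 spin -0.1 | after spin tx ty tz cm [  5.09 -20.86   8.28] clock 18.22 tcp [ 0.6015 -0.2488  0.2154]
```

View pics/side6.png

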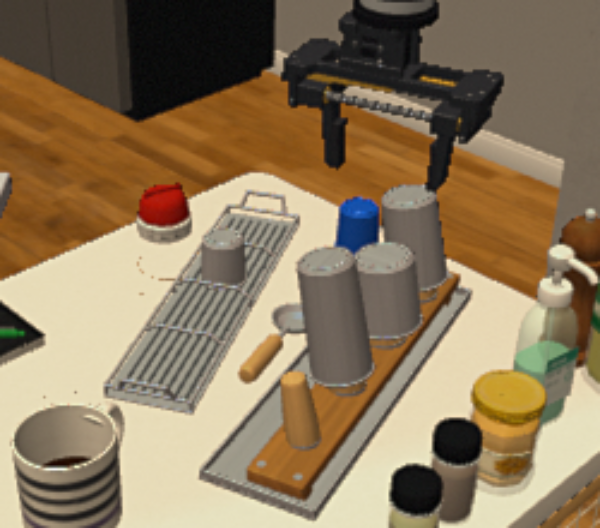

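The wide cup is hanging. Now the small cup: the plain steel one at (223,257), not the blue one at (358,225).

```bash
python3 -m creep '[{"grip":0.7,"tx":0.5,"ty":-2,"tz":0,"spin":0},{"grip":0.7,"tx":0.8,"ty":-3.4,"tz":0,"spin":0},{"grip":0.7,"tx":0.8,"ty":-3.4,"tz":0.5,"spin":0},{"grip":0.7,"tx":0.8,"ty":-3.4,"tz":1,"spin":0},{"grip":0.7,"tx":0.8,"ty":-3.4,"tz":2,"spin":0},{"grip":0.7,"tx":0.8,"ty":-3.2,"tz":2.2,"spin":0},{"grip":0.7,"tx":0.5,"ty":-2,"tz":2,"spin":0},{"grip":0.7,"tx":0,"ty":0,"tz":1,"spin":0}]'; python3 -m creep '[{"grip":0.7,"tx":0,"ty":0,"tz":0,"spin":0},{"grip":0.7,"tx":0,"ty":0,"tz":0,"spin":0},{"grip":0.7,"tx":0,"ty":0,"tz":0,"spin":0}]'; python3 -c "
from h import *
go(*CUP['small'][:2],.028,63)"
```

```text
clock: 18.88
tool_pos: [0.4299, -0.1056, 0.1182]
eef_rot: [0.852, 0.524, -0.002, -0.002]
contact_force: [-0.3, -0.2, -0.4]
opening: 0.852
finger_force: 0.0
clock: 19.13
tool_pos: [0.4363, -0.1094, 0.1196]
eef_rot: [0.853, 0.522, 0.001, 0.001]
contact_force: [0.3, 0.1, -0.6]
opening: 0.85
finger_force: 0.0
psi 62.9 spin -0.1 | after spin tx ty tz cm [0.18 0.26 9.16] clock 19.13 tcp [ 0.4363 -0.1094  0.1196]
```

```bash
python3 -m creep '[{"grip":0.7,"tx":0.1,"ty":0.2,"tz":3,"spin":0},{"grip":0.7,"tx":0,"ty":0,"tz":3,"spin":0},{"grip":0.7,"tx":0,"ty":0,"tz":2.5,"spin":0},{"grip":0.7,"tx":0,"ty":0,"tz":0.6,"spin":0},{"grip":-1,"tx":0,"ty":0,"tz":0,"spin":0},{"grip":-1,"tx":0,"ty":0,"tz":0,"spin":0},{"grip":-1,"tx":0,"ty":0,"tz":0,"spin":0},{"grip":-1,"tx":0,"ty":0,"tz":0,"spin":0}]' 12;  python3 -m creep '[{"grip":-1,"tx":0,"ty":0,"tz":0,"spin":0},{"grip":-1,"tx":0,"ty":0,"tz":0,"spin":0},{"grip":-1,"tx":0,"ty":0,"tz":0,"spin":0}]'; python3 -m creep '[{"grip":-1,"tx":0,"ty":0,"tz":-0.5,"spin":0},{"grip":-1,"tx":0,"ty":0,"tz":-1.5,"spin":0},{"grip":-1,"tx":0,"ty":0,"tz":-3,"spin":0},{"grip":-1,"tx":0,"ty":0,"tz":-3,"spin":0},{"grip":-1,"tx":0,"ty":0,"tz":-3,"spin":0},{"grip":-1,"tx":0,"ty":0,"tz":-3,"spin":0},{"grip":-1,"tx":0,"ty":0,"tz":-1,"spin":0},{"grip":-1,"tx":0,"ty":0,"tz":0,"spin":0}]'; python3 -c "
from h import *
c=-.010
go(.524+c*.8878,-.4171-c*.4602,.14,63)"
```

```text
clock: 19.8
tool_pos: [0.4379, -0.1094, 0.0323]
eef_rot: [0.853, 0.522, 0.001, 0.001]
contact_force: [0.5, -1.6, 0.2]
opening: 0.575
finger_force: 0.3
clock: 20.05
tool_pos: [0.4379, -0.1094, 0.0322]
eef_rot: [0.853, 0.522, 0.001, 0.001]
contact_force: [0.9, -1.1, 6.7]
opening: 0.548
finger_force: 12.2
clock: 20.72
tool_pos: [0.4379, -0.1092, 0.1838]
eef_rot: [0.853, 0.522, 0.001, 0.002]
contact_force: [-0.7, 0.0, -1.2]
opening: 0.55
finger_force: 12.0
psi 62.9 spin -0.1 | after spin tx ty tz cm [-23.52  20.64   4.45] clock 20.72 tcp [ 0.4379 -0.1092  0.1838]
```

Raise first so it passes clear of the hung tall cup, then travel.

```bash
python3 -m creep '[{"grip":-1,"tx":-1,"ty":1,"tz":-2,"spin":0},{"grip":-1,"tx":-2.5,"ty":2,"tz":-1.5,"spin":0},{"grip":-1,"tx":-2.7,"ty":2.4,"tz":0,"spin":0},{"grip":-1,"tx":-2.7,"ty":2.4,"tz":0,"spin":0},{"grip":-1,"tx":-2.7,"ty":2.4,"tz":0,"spin":0},{"grip":-1,"tx":-2.7,"ty":2.4,"tz":0,"spin":0},{"grip":-1,"tx":-2.7,"ty":2.4,"tz":0,"spin":0},{"grip":-1,"tx":-2.7,"ty":2.4,"tz":0,"spin":0}]';  python3 -m creep '[{"grip":-1,"tx":-2.5,"ty":2.0,"tz":0,"spin":0},{"grip":-1,"tx":-1.3,"ty":1.2,"tz":0,"spin":0},{"grip":-1,"tx":0,"ty":0,"tz":0,"spin":0},{"grip":-1,"tx":0,"ty":0,"tz":0,"spin":0},{"grip":-1,"tx":0,"ty":0,"tz":0,"spin":0}]'
python3 - <<'E'
from h import *
c=-.010
go(.524+c*.8878,-.4171-c*.4602,.14,63)
p,d=optics.snapshot('side'); W=cloud('side',d); cv2.imwrite('pics/side7.png',cv2.resize(p[60:280,150:400],None,fx=2.4,fy=2.4)[...,::-1])
t=np.array(r.get_state()['tool_pos'])
m=(np.linalg.norm(W[...,:2]-t[:2],axis=-1)<.030)&(W[...,2]>.12); Q=W[m]; print('min z',Q[:,2].min()); cyl(Q,t[2]-.026+np.array([.008,.016,.025,.034]))
E
```

```text
clock: 21.38
tool_pos: [0.5011, -0.3649, 0.2146]
eef_rot: [0.853, 0.522, -0.002, -0.001]
contact_force: [0.8, 0.3, -0.4]
opening: 0.545
finger_force: 12.0
clock: 21.8
tool_pos: [0.513, -0.4099, 0.2151]
eef_rot: [0.852, 0.523, -0.001, -0.002]
contact_force: [0.6, 0.2, -0.7]
opening: 0.549
finger_force: 12.0
psi 63.0 spin 0.0 | after spin tx ty tz cm [-0.14  0.33  7.51] clock 21.8 tcp [ 0.513  -0.4099  0.2151]
min z 0.18741123303049984
0.198 174 c [ 0.5144 -0.4098] r 0.025
0.206 152 c [ 0.5142 -0.411 ] r 0.0233
0.215 154 c [ 0.5144 -0.4083] r 0.0254
0.224 170 c [ 0.5151 -0.406 ] r 0.0272
```

View pics/side7.png

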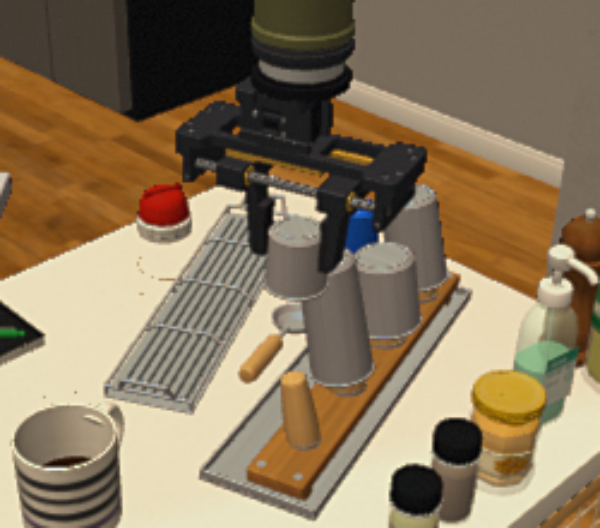

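The small cup is over its peg. I correct by about 2 mm and lower it to its end position.

```bash
python3 -m creep '[{"grip":-1,"tx":-0.2,"ty":0,"tz":2,"spin":0},{"grip":-1,"tx":0,"ty":0,"tz":2,"spin":0},{"grip":-1,"tx":0,"ty":0,"tz":2,"spin":0},{"grip":-1,"tx":0,"ty":0,"tz":1.5,"spin":0},{"grip":-1,"tx":0,"ty":0,"tz":1.2,"spin":0},{"grip":-1,"tx":0,"ty":0,"tz":0,"spin":0}]'; python3 -m creep '[{"grip":-1,"tx":0,"ty":0,"tz":1,"spin":0},{"grip":-1,"tx":0,"ty":0.1,"tz":0.8,"spin":0},{"grip":-1,"tx":0,"ty":0.1,"tz":0.7,"spin":0},{"grip":-1,"tx":0,"ty":0,"tz":0,"spin":0}]'; python3 -m creep '[{"grip":-1,"tx":0,"ty":0.1,"tz":0.7,"spin":0},{"grip":-1,"tx":0,"ty":0.1,"tz":0.7,"spin":0},{"grip":-1,"tx":0,"ty":0.1,"tz":0.7,"spin":0},{"grip":-1,"tx":0,"ty":0,"tz":0,"spin":0}]'
```

```text
clock: 22.35
tool_pos: [0.511, -0.4116, 0.1269]
eef_rot: [0.852, 0.523, -0.002, -0.002]
contact_force: [0.1, -0.7, -0.9]
opening: 0.544
finger_force: 12.0
clock: 22.68
tool_pos: [0.5137, -0.4144, 0.1031]
eef_rot: [0.853, 0.522, -0.001, -0.001]
contact_force: [-0.1, -0.0, -1.2]
opening: 0.546
finger_force: 12.0
clock: 23.02
tool_pos: [0.5162, -0.4157, 0.0816]
eef_rot: [0.853, 0.522, -0.001, -0.001]
contact_force: [0.3, 0.1, -0.7]
opening: 0.546
finger_force: 12.0
```

```bash
python3 -m creep '[{"grip":-1,"tx":0,"ty":0,"tz":0.6,"spin":0},{"grip":-1,"tx":0,"ty":0,"tz":0,"spin":0}]'; python3 -m creep '[{"grip":0.8,"tx":0,"ty":0,"tz":0,"spin":0},{"grip":0.8,"tx":0,"ty":-0.2,"tz":0,"spin":0},{"grip":0.8,"tx":0,"ty":-0.2,"tz":0,"spin":0},{"grip":0.8,"tx":0,"ty":0,"tz":-1,"spin":0},{"grip":0.8,"tx":0,"ty":0,"tz":-3,"spin":0},{"grip":0.8,"tx":0,"ty":0,"tz":-4,"spin":0},{"grip":0.8,"tx":0,"ty":0,"tz":-4,"spin":0},{"grip":0.8,"tx":0,"ty":0,"tz":-4,"spin":0}]'; python3 -m creep '[{"grip":0.8,"tx":0,"ty":-2,"tz":0,"spin":0},{"grip":0.8,"tx":0,"ty":-3,"tz":0,"spin":0},{"grip":0.8,"tx":0,"ty":-4,"tz":0,"spin":0},{"grip":0.8,"tx":0,"ty":-4,"tz":0,"spin":0},{"grip":0.8,"tx":0,"ty":-2,"tz":0,"spin":0},{"grip":0.8,"tx":0,"ty":0,"tz":0,"spin":0},{"grip":0.8,"tx":0,"ty":0,"tz":0,"spin":0}]'; python3 - <<'E'
from h import *
p,d=optics.snapshot('side'); W=cloud('side',d);cv2.imwrite('pics/side8.png',cv2.resize(p[60:280,150:400],None,fx=2.4,fy=2.4)[...,::-1])
for f,l,tp in (((.524,-.4171),.012,.10),((.5664,-.3355),.025,.167),((.6087,-.2538),.017,.125),((.6511,-.1721),.021,.146)):
    g=np.array(f)+[-l/2*.89,l/2*.46]
    m=(W[...,2]>.045)&(W[...,2]<.2)&(np.linalg.norm(W[...,:2]-g,axis=-1)<.045)
    Q=W[m]; print(f); cyl(Q,(.058,.075,tp-.015)); print('top',np.percentile(Q[:,2],99))
E
```

```text
clock: 23.18
tool_pos: [0.5164, -0.4158, 0.0763]
eef_rot: [0.853, 0.522, -0.001, -0.001]
contact_force: [0.2, 0.6, -1.8]
opening: 0.546
finger_force: 12.0
clock: 23.85
tool_pos: [0.5133, -0.4138, 0.2402]
eef_rot: [0.853, 0.522, -0.0, 0.0]
contact_force: [0.4, -0.9, 0.5]
opening: 0.903
finger_force: 0.0
clock: 24.43
tool_pos: [0.3794, -0.3461, 0.2387]
eef_rot: [0.853, 0.522, -0.001, 0.001]
contact_force: [0.2, -1.1, -0.6]
opening: 0.897
finger_force: 0.0
(0.524, -0.4171)
0.058 149 c [ 0.5249 -0.4205] r 0.0239
0.075 146 c [ 0.5219 -0.4188] r 0.0233
0.085 136 c [ 0.5199 -0.4176] r 0.0229
top 0.103494338472641
(0.5664, -0.3355)
0.058 117 c [ 0.5612 -0.335 ] r 0.0288
0.075 148 c [ 0.5578 -0.3328] r 0.0289
0.152 158 c [ 0.5449 -0.328 ] r 0.0252
top 0.16709028234065376
(0.6087, -0.2538)
0.058 112 c [ 0.6107 -0.2563] r 0.0317
0.075 117 c [ 0.609  -0.2566] r 0.0298
0.11 139 c [ 0.6048 -0.253 ] r 0.0292
top 0.12600674462772293
(0.6511, -0.1721)
0.058 66 c [ 0.6556 -0.1782] r 0.0207
0.075 66 c [ 0.6506 -0.1745] r 0.0229
0.131 149 c [ 0.6362 -0.1656] r 0.0264
top 0.1461175839635993
```

View pics/side8.png

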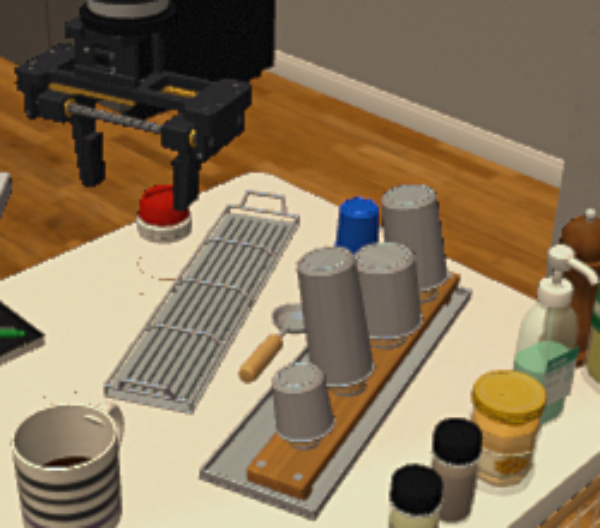

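All four cups hang on their own pegs with rims clear of the rail, and the mug and blue cup haven't moved. I'm handing in.

```bash
python3 -c "
from plant import workorder
print(workorder.finish_job())"
```

```text
the job is handed in; nothing more can be done
None
```

The job is handed in: all four cups hang mouth-down on their own pegs, released with rims clear of the rail, the mug and blue look-alike untouched, at about 24.5 s of the 93 s; no verdict came back.

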